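Roll-check two crutch tubes and reject the bent one

ROBOT

A 6-joint arm with a two-finger parallel gripper is mounted at the origin on the work surface. World frame = base frame: x ahead of the robot, y to its left, z up, the work surface at z = 0. Lengths are in m, angles in rad, forces in N, time in s.
With the tool pointing down it reaches from about 0.325 to 0.9 m from the base axis. Payload 6.1 kg.
Tool frame: the origin (TCP) lies where the fingers leave the gripper's body, on its centre line; the fingertips stand 73 mm ahead of it and the grasp point (between the pads) lies 54 mm ahead of it; z points along the fingers, y is the direction in which the jaws open and shut (so a half turn about z gives the same grasp; the last joint's range is limited). The gripper opens to 85 mm and grips with 20 to 120 N. Pads are 22 mm wide; open, the fingers measure 114 mm over their backs; the gripper's body (76 mm by 85 mm) begins 54 mm behind the grasp point. The pads swing forward as they close: fully open they stand 13 mm farther back than shut.
Start: joints at [1.05, 0.22, 1.526, -0, 1.395, -0.126], TCP at [0.24, 0.577, 0.304] pointing down, gripper open.
Joint ranges: [-2.98, 2.98], [-0.91, 2.08], [0.09, 2.57], [-1.24, 4.39], [0.2, 2.65], [-2.68, 2.68]. Speed limits (rad/s): [2.57, 2.57, 3.01, 3.14, 3.14, 3.14].

INTERFACE

Orientations are given as a unit quaternion [x, y, z, w].
In Python, from cell import r gives the robot as it stands.
- The arm moves only by the tool play_rows, never from a script. Its argument "series" is a list of rows, each a list of 4 numbers: the shift along the world's x, y, z in units of 25 mm (1.0 is 25 mm), then the turn about the world's z in units of 6 degrees (1.0 is 6 degrees). A call has exactly 10 rows; each row is the pose to reach, as a shift and turn from the pose commanded when the call began; what a row does not reach only later rows make up. A row lasts 1/10 s, in which the tool goes at most 50 mm and 8.59 degrees, less where a joint would pass 70% of its speed; a pose out of reach is approached as far as the arm can. A call with a gripper value outside its range is refused whole. "gripper" is the closure, from 0 (fully open) to 1 (shut), set as the call begins (left out, the last holds). The fingers move at their own pace and stop on an object; the grip force is fixed at half the most. Time passes only in rows, so rows that repeat a pose let the fingers close, or fill a call up. It gives the time, the measured TCP pose, the force and the opening at its end, in the units of the state.
- r.state(): the state, without advancing time (a new reading comes with each control period).
- r.capture(name): name is "side" or "top"; returns the picture (480x640x3 uint8, blue, green, red); there is no depth.
- r.get_calibration(name): a dict with "fx", "fy", "cx", "cy" (pixels), "k1" (the pictures are not rectified: a ray, as slopes to the right and down, at radius r is drawn at 1 + k1 r^2 times it, then the intrinsics apply), "pose" (4x4, takes a point from camera to world coordinates). Camera axes: x right, y down, z forward; pixel columns grow to the right and rows downward; lengths in m; the calibration is good to about 2 mm. A picture is of the moment at which its call begins. get_calibration takes no time and is no camera call.
- r.close_job(): hands the job in, once; it reports no verdict.
Trained networks look in the newest picture that a camera, given by its name, has taken for a name from the list of things; names that differ only in an ending like _2 or _b are one class to them, and where a whole thing is asked for, a point or a joint stands for the part that bears it (a point fixed in the world has none). Each returns a list of dicts, best first, with "score" (0 to 1); they miss things now and then, are a little off and sometimes report something else, mostly with a low value. They report only what shows in the picture. A call takes as long as a camera call. They do not tell look-alikes from the thing itself.
- r.outline_of(name, camera): "region" (480x640 bool, what is visible of it) and "box" ([centre column, centre row, width, height] in pixels, round what is visible of it).
The state is a dict: "time_s": time; "joint_positions": joint angles; "qd": joint speeds; "effort": joint torques, N m; "position": TCP position; "tool_rot": TCP orientation; "force": force on the tool from outside, world axes, zero at the start; "moment": the same for the moment, N m; "grip_width": finger opening in m.
Only numpy, scipy, OpenCV 4.12 (cv2) and the standard library are available. Lean on these libraries where they do the work, as an engineer would, in place of code of your own. Each camera call takes 0.05 s, during which the arm holds its last target. There are 200 camera calls.

TASK

One of the two aluminium crutch tubes on the steel plate is bent. Take the wooden hand board by its rib and roll each tube a good half turn along the plate under its rubber sole, pressing only lightly and giving way when a tube lifts the board, to feel which one wobbles; both tubes stay on the plate until both have been rolled. Then lay the board flat back on the desk, put the bent tube gently down in the white tray and leave the straight one lying on the plate, without disturbing the other things on the desk.

Things in the scene. Friction and masses are not known exactly. Their poses are not given: they have to be found in the camera images.
- plate: fixed flat dark steel plate, 220 mm (its x) by 260 mm (its y), 12 mm thick; origin at the centre of its underside. The tubes start on it, lying roughly along its x, about 110 mm apart in its y, one each side of its middle; they roll along its y. Rolling outwards, away from its middle, leaves room for the board.
- tube_a: loose aluminium tube, domed grey ends, diameter 22 mm, 180 mm long, 60 to 130 g; origin on its axis at mid length, x along it. Exactly one of tube_a and tube_b has a slight kink at mid length (ends 4.5 mm off the line). It rests with the kink sideways and, rolled a quarter turn under the board, lifts it by 1.5 to 4.5 mm; the straight one keeps it level within 0.5 mm.
- tube_b: the other tube, same description as tube_a. Rolled under the board, a tube travels half as far as the board; a half turn is 35 mm of tube travel. 2 to 10 N is a good pressure; 20 N while rolling, or a knock of 35 N, dents it. The contact is stiff (set the board down on it at 10 mm/s or less). Past its crest the kinked tube may drop away from the board.
- board: loose hand board, 160 g: flat base 90 mm (its x) by 100 mm (its y), 12 mm thick, rubber underside, wood above; on top a grip rib 90 mm along its x, 22 mm wide in its y, from 12 to 48 mm above the underside. Origin at the centre of the underside. Starts flat on the desk. Held by the rib over a tube, with its x along the tube, it is moved along its y.
- tray: fixed white open tray for rejects, 230 mm (its x) by 100 mm (its y), 25 mm high, walls and floor 4 to 5 mm; origin at the centre of its underside. Starts empty.
- mug: white mug, 80 mm wide, 90 mm high, bystander; origin under its centre
- pill_jar: pale jar, 48 mm wide, 75 mm high, bystander; origin under its centre
- stapler: black stapler, 35 by 120 mm, 37 mm high, bystander; origin under its centre
- tape: roll of paper tape lying flat, 76 mm wide, 19 mm high, bystander; origin under its centre
- case: blue spectacle case, 60 by 155 mm, 34 mm high, bystander; origin under its centre
- scissors: scissors lying flat, about 190 mm long, bystander; origin near its middle
Mind the look-alikes: they are no part of the job. What is shaped like the tube_b but blue is not meant. Of the things that look like the board, the larger one is meant.

How it is judged:
By the outcome, as a careful person would: the job done as asked, in the order asked, and still so for the second after the job is handed in, with the robot touching nothing.
It also fails if it takes over 72 s, if anything falls off the work surface, if the arm or the gripper's body presses on something with over 40 N, if the wrist force passes 120 N, or if a joint passes its speed limit or range.

## Working session

There is one attempt and no reset: what is moved stays moved. The work goes in short steps, Python scripts to look and compute and a tool call to move; the robot and the scene stay as the last step left them, time stands still between calls to the robot, and variables do not carry over. Pictures are saved under pics/ and viewed, about 8 in all and at most 12, crops included, and the job is handed in when it is done.

Besides the shell and the picture viewer there is one more tool, called after "Call:" in YAML: its name, and indented under it one key for each argument. play_rows: Moves the arm, as the interface text tells. Its arguments: {"type":"object","properties":{"series":{"type":"array"},"gripper":{"type":"number"}},"required":["series"]}

```bash
ls; mkdir -p pics; cat > h.py <<'E'
from cell import r
import numpy as np, cv2
def ray(cam,u,v):
    c=r.get_calibration(cam); K=np.array([[c['fx'],0,c['cx']],[0,c['fy'],c['cy']],[0,0,1.]])
    p=np.array([[(u-c['cx'])/c['fx'],(v-c['cy'])/c['fy']]]);d=p[0].copy()
    for _ in range(30): d=p[0]/(1+c['k1']*(d@d))
    T=np.array(c['pose']); return T[:3,3],T[:3,:3]@np.array([d[0],d[1],1])
def onz(cam,u,v,z):
    o,d=ray(cam,u,v); return o+d*(z-o[2])/d[2]
def proj(cam,P):
    c=r.get_calibration(cam);T=np.array(c['pose']);q=T[:3,:3].T@(np.array(P)-T[:3,3]);s=q[:2]/q[2]
    s=s*(1+c['k1']*(s@s)); return np.array([s[0]*c['fx']+c['cx'],s[1]*c['fy']+c['cy']])
def rect(cam,region,z):
    cs,_=cv2.findContours(region.astype(np.uint8),0,1);c=max(cs,key=cv2.contourArea)[:,0,:]
    P=np.array([onz(cam,u,v,z)[:2] for u,v in c])*1000
    (x,y),(w,h),a=cv2.minAreaRect(P.astype(np.float32))
    if w<h: w,h,a=h,w,a+90
    return np.round([x,y,w,h,(a+90)%180-90],1)  # a: long axis angle, deg
E
python3 - <<'E'
from h import *
for n in("top","side"):
    cv2.imwrite(f"pics/{n}0.png",r.capture(n)); c=r.get_calibration(n);print(n,c)
for n,z in(("plate",.012),("tube_a",.023),("board",.012),("tray",.025),("mug",.09),("pill_jar",.075),("stapler",.037),("tape",.019),("case",.034),("scissors",.005)):
    for d in r.outline_of(n,"top"):
        if d['score']>.2: print(n,round(d['score'],2),np.round(d['box']),rect("top",d['region'],z))
print(r.state())
E
```

```text
pics
top {'fx': 580.7996006273663, 'fy': 580.7996006273663, 'cx': 324.43748845507474, 'cy': 241.26988505802484, 'k1': -0.07142381888199166, 'pose': array([[-0.00866224, -0.99201867,  0.12579321,  0.34625661],
       [-0.99994013,  0.00775212, -0.00772281, -0.00341143],
       [ 0.00668601, -0.12585258, -0.99202642,  1.67670214],
       [ 0.        ,  0.        ,  0.        ,  1.        ]])}
side {'fx': 463.41243820257137, 'fy': 463.41243820257137, 'cx': 321.10515072748524, 'cy': 240.3498251541805, 'k1': -0.08209207307780741, 'pose': array([[ 0.99931583, -0.01157656,  0.03512618,  0.50836359],
       [-0.03521873, -0.5878311 ,  0.8082167 , -1.11207338],
       [ 0.01129189, -0.80890085, -0.58783664,  0.83752989],
       [ 0.        ,  0.        ,  0.        ,  1.        ]])}
plate 0.77 [267. 242.  94.  85.] [556.7 153.2 259.6 220.2  85.2]
plate 0.35 [482. 300.  65.  28.] [ 406.9 -469.8  185.    63.9   62.8]
tube_a 0.83 [248. 241.  14.  60.] [564.7 211.8 175.3  23.6  -5.8]
tube_a 0.81 [287. 244.  16.  56.] [549.3  96.1 175.   23.7  -6. ]
tube_a 0.81 [112. 316.  55.  33.] [346.5 589.4 1
[... 697 characters left out ...]
507.4  105.8   44.7  -84.1]
{'time_s': 0.6, 'joint_positions': array([ 1.04986709e+00,  2.20364409e-01,  1.52646897e+00,  2.73115340e-06,
        1.39471817e+00, -1.26145115e-01]), 'qd': array([-0.00143151,  0.00050716, -0.00076706, -0.00207726, -0.0003532 ,
       -0.00042581]), 'effort': array([-5.66486888e-04, -4.96519697e+01, -3.89512610e+01, -1.99877600e-04,
        1.25325245e-03,  7.29511299e-06]), 'position': array([0.24041015, 0.57691388, 0.30393815]), 'tool_rot': array([1.96112937e-01, 9.80581315e-01, 1.99113840e-05, 5.25863850e-06]), 'force': array([ 0.06363195, -0.22653804, -0.01133998]), 'moment': array([ 0.0364685 , -0.0056366 , -0.00994187]), 'grip_width': 0.08591214752336089}
```

View pics/top0.png

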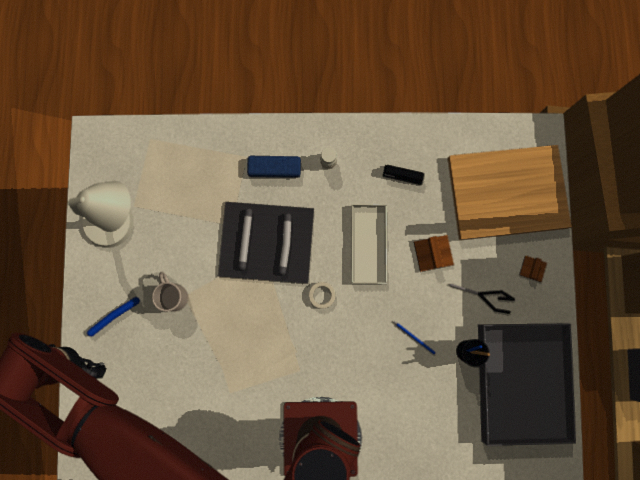

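View pics/side0.png

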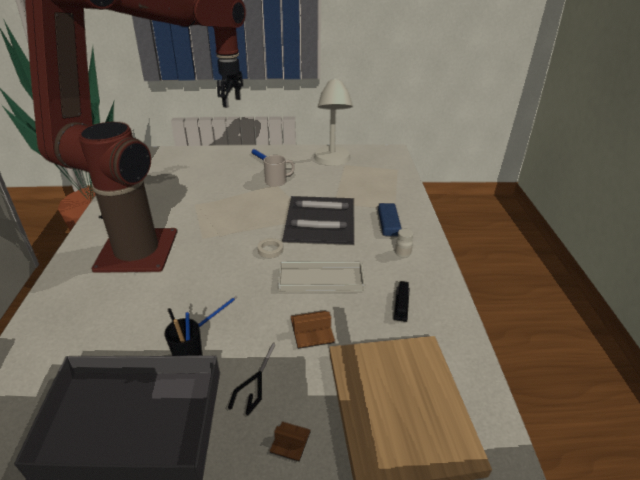

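Top view shows the two grey tubes on the plate at (247,240) and (286,244); the second one looks slightly bowed. 

Candidates:
- **Board:** brown board at (434,255), the larger, and at (533,268), the smaller. I choose the larger. The cutting board at (508,190) is something else.
- **Tube:** the blue rod at (112,316) is a look-alike, so not meant.

```bash
python3 - <<'E'
from h import *
im=cv2.imread("pics/top0.png")
a=cv2.resize(im[225:285,404:464],(400,400),interpolation=2); b=cv2.resize(im[195:295,215:315],(400,400),interpolation=2)
cv2.imwrite("pics/crop1.png",np.hstack([a,b]))
# hypothesised board model
def R(a): a=np.radians(a);return np.array([[np.cos(a),-np.sin(a)],[np.sin(a),np.cos(a)]])
for x,y,a in((521.8,-331.9,12.5),):
  for lx,ly,z in((45,50,12),(45,-50,12),(-45,-50,12),(-45,50,12),(45,11,48),(45,-11,48),(-45,-11,48),(-45,11,48)):
    p=R(a)@[lx,ly]+[x,y]; u=proj("top",[p[0]/1e3,p[1]/1e3,z/1e3]); print(lx,ly,z,np.round(u,1),"crop",np.round((u-[404,225])*6.667+3))
E
```

```text
45 50 12 [413.1 241.4] crop [ 64. 112.]
45 -50 12 [446.3 233.8] crop [285.  61.]
-45 -50 12 [454.1 263.8] crop [337. 262.]
-45 50 12 [420.7 271.6] crop [114. 314.]
45 11 48 [428.4 236.8] crop [166.  81.]
45 -11 48 [435.9 235.1] crop [215.  70.]
-45 -11 48 [443.7 265.8] crop [268. 275.]
-45 11 48 [436.2 267.6] crop [218. 287.]
```

View pics/crop1.png

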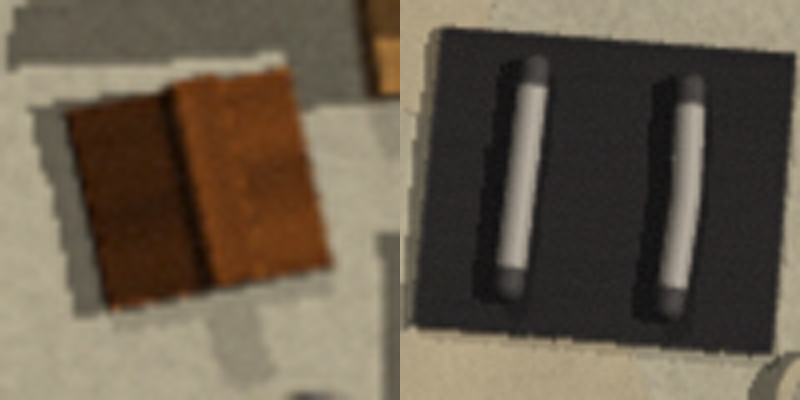

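The crop confirms it. The board model projects onto the larger board, with its centre at (522,-332) mm and its rib at 12.5°. The tube at (286,244) is visibly bowed, but I'll still roll both.

Call:
play_rows:
  series:
    - [5.6, -18, 0, -12]
    - [5.6, -18, 0, -12]
    - [5.6, -18, 0, -12]
    - [5.6, -18, 0, -12]
    - [5.6, -18, 0, -12]
    - [5.6, -18, 0, -12]
    - [5.6, -18, 0, -12]
    - [5.6, -18, 0, -12]
    - [5.6, -18, 0, -12]
    - [5.6, -18, 0, -12]
  gripper: 0

```text
time_s: 1.6
position: [0.3811, 0.1237, 0.3044]
tool_rot: [0.737, 0.676, 0.0, 0.001]
force: [0.7, -0.1, 0.6]
grip_width: 0.0851
```

Call:
play_rows:
  series:
    - [5.68, -18.4, 0, -12.15]
    - [5.68, -18.4, 0, -12.15]
    - [5.68, -18.4, 0, -12.15]
    - [5.68, -18.4, 0, -12.15]
    - [5.68, -18.4, -3, -12.15]
    - [5.68, -18.4, -5, -12.15]
    - [5.68, -18.4, -5, -12.15]
    - [5.68, -18.4, -5, -12.15]
    - [5.68, -18.4, -5, -12.15]
    - [5.68, -18.4, -5, -12.15]

```text
time_s: 2.6
position: [0.5204, -0.3276, 0.1818]
tool_rot: [0.994, 0.107, 0.0, 0.0]
force: [1.0, 0.4, 0.9]
grip_width: 0.0854
```

```bash
cat >> h.py <<'E'
from scipy.spatial.transform import Rotation as Ro
def st():
    s=r.state(); y=Ro.from_quat(s['tool_rot']).apply([0,1,0]); z=Ro.from_quat(s['tool_rot']).apply([0,0,1])
    print('t',s['time_s'],'pos',np.round(s['position']*1000,1),'yaw_y',round(np.degrees(np.arctan2(y[1],y[0])),2),'z',np.round(z,3),'F',np.round(s['force'],1),'M',np.round(s['moment'],2),'w',round(s['grip_width']*1000,1),'j',np.round(s['joint_positions'],2))
    return s
E
python3 -c "
from h import *
st();cv2.imwrite('pics/side1.png',r.capture('side'))
im=cv2.imread('pics/side1.png');cv2.imwrite('pics/s1c.png',cv2.resize(im[220:370,240:400],(640,600),interpolation=2))"
```

```text
t 2.6 pos [ 520.4 -327.6  181.8] yaw_y -77.66 z [ 0. -0. -1.] F [1.  0.4 0.9] M [0.02 0.04 0.01] w 85.4 j [-0.69  0.31  1.66  0.    1.17  0.67]
```

View pics/s1c.png

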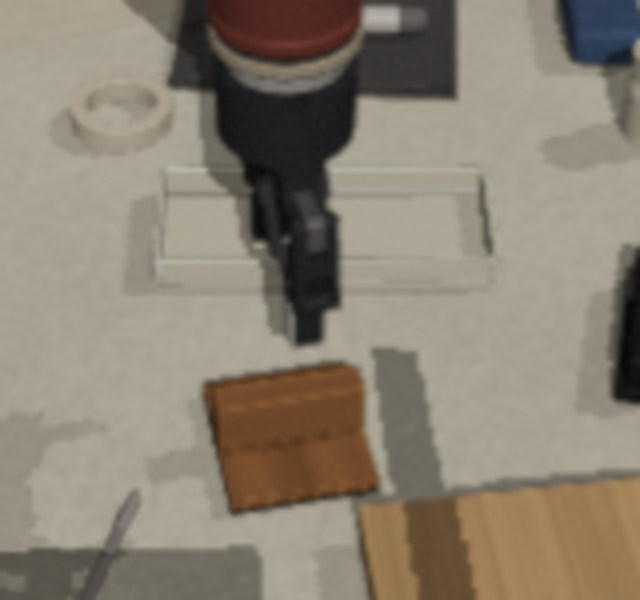

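The crop shows the gripper square above the board: rib upright at about (290,410) in the crop, fingers over it along the rib's normal. I'll descend and grasp.

Call:
play_rows:
  series:
    - [0, 0, -0.7, 0]
    - [0, 0, -1.4, 0]
    - [0, 0, -2, 0]
    - [0, 0, -2.6, 0]
    - [0, 0, -3, 0]
    - [0, 0, -3.3, 0]
    - [0, 0, -3.5, 0]
    - [0, 0, -3.56, 0]
    - [0, 0, -3.56, 0]
    - [0, 0, -3.56, 0]

```text
time_s: 3.65
position: [0.5205, -0.3259, 0.0944]
tool_rot: [0.994, 0.109, 0.0, 0.0]
force: [-0.0, -0.1, -1.6]
grip_width: 0.0854
```

Call:
play_rows:
  series:
    - [0, 0, 0, 0]
    - [0, 0, 0, 0]
    - [0, 0, 0, 0]
    - [0, 0, 0, 0]
    - [0, 0, 0, 0]
    - [0, 0, 0, 0]
    - [0, 0, 0, 0]
    - [0, 0, 0, 0]
    - [0, 0, 0, 0]
    - [0, 0, 0, 0]
  gripper: 1

```text
time_s: 4.65
position: [0.5205, -0.326, 0.0943]
tool_rot: [0.994, 0.109, 0.0, 0.001]
force: [1.1, -0.9, 6.1]
grip_width: 0.0211
```

```bash
python3 -c "
from h import *
st()"
```

```text
t 4.65 pos [ 520.5 -326.    94.3] yaw_y -77.52 z [ 0.001 -0.001 -1.   ] F [ 1.1 -0.9  6.1] M [-0.17 -0.04 -0.02] w 21.1 j [-0.69  0.42  1.7  -0.    1.02  0.67]
```

The rib is gripped at 21.1 mm, and the underside is 94.3 mm below the measured TCP. Next I lift and carry it over the left tube.

Call:
play_rows:
  series:
    - [0, 0, 0.4, 0]
    - [0, 0, 1.2, 0]
    - [0, 0.3, 2.2, 0]
    - [0.1, 1, 3.2, 0]
    - [0.2, 2, 4, -0.3]
    - [0.3, 3.2, 4, -0.6]
    - [0.45, 4.6, 4, -0.9]
    - [0.6, 6, 4, -1.1]
    - [0.7, 7.4, 4, -1.3]
    - [0.8, 8.8, 4, -1.5]

```text
time_s: 5.65
position: [0.5391, -0.1038, 0.1931]
tool_rot: [1.0, 0.03, -0.001, -0.0]
force: [1.0, -0.9, -1.6]
grip_width: 0.0209
```

Call:
play_rows:
  series:
    - [0.1, 1.4, 0, -0.2]
    - [0.2, 2.8, 0, -0.4]
    - [0.3, 4.2, 0, -0.6]
    - [0.4, 5.6, 0, -0.8]
    - [0.5, 7, 0, -1]
    - [0.6, 8.4, 0, -1.2]
    - [0.7, 9.7, 0, -1.4]
    - [0.8, 10.8, 0, -1.55]
    - [0.85, 11.6, 0, -1.55]
    - [0.89, 11.9, 0, -1.55]

```text
time_s: 6.65
position: [0.5613, 0.1937, 0.193]
tool_rot: [0.999, -0.05, -0.001, -0.0]
force: [0.4, -0.4, -1.2]
grip_width: 0.021
```

Call:
play_rows:
  series:
    - [0, 0, 0, 0]
    - [0, 0, -0.2, 0]
    - [0, 0, -0.5, 0]
    - [0, 0, -0.8, 0]
    - [0, 0, -1.1, 0]
    - [0, 0, -1.3, 0]
    - [0, 0, -1.5, 0]
    - [0, 0, -1.6, 0]
    - [0, 0, -1.6, 0]
    - [0, 0, -1.6, 0]

```text
time_s: 7.65
position: [0.5625, 0.192, 0.1539]
tool_rot: [0.999, -0.051, 0.0, -0.0]
force: [0.5, -0.1, -1.1]
grip_width: 0.021
```

```bash
python3 -c "
from h import *
st();cv2.imwrite('pics/side2.png',r.capture('side'))
im=cv2.imread('pics/side2.png');cv2.imwrite('pics/s2c.png',cv2.resize(im[150:270,250:410],(800,600),interpolation=2));st()"
```

```text
t 7.65 pos [562.5 192.  153.9] yaw_y -95.82 z [ 0.  0. -1.] F [ 0.5 -0.1 -1.1] M [ 0.02 -0.09  0.01] w 21.0 j [0.2  0.3  1.73 0.   1.11 1.87]
t 7.7 pos [562.6 192.  154. ] yaw_y -95.81 z [ 0.001  0.    -1.   ] F [-0.8 -0.4 -1.1] M [ 0.01 -0.06  0.02] w 20.9 j [ 0.2   0.3   1.73 -0.    1.11  1.87]
```

View pics/s2c.png

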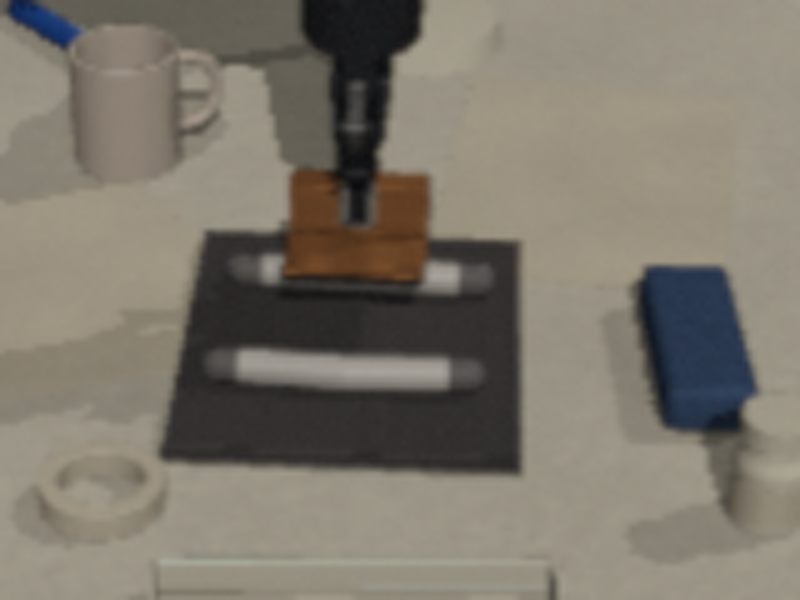

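The crop shows the board held level over the far (left) tube at about (355,225), with its edges parallel to the tube. I'll lower it slowly.

Call:
play_rows:
  series:
    - [0, 0, -0.15, 0]
    - [0, 0, -0.3, 0]
    - [0, 0, -0.45, 0]
    - [0, 0, -0.55, 0]
    - [0, 0, -0.63, 0]
    - [0, 0, -0.7, 0]
    - [0, 0, -0.75, 0]
    - [0, 0, -0.79, 0]
    - [0, 0, -0.83, 0]
    - [0, 0, -0.86, 0]

```text
time_s: 8.7
position: [0.5624, 0.1919, 0.1321]
tool_rot: [0.999, -0.051, 0.0, -0.0]
force: [-0.8, 0.6, -1.0]
grip_width: 0.021
```

Call:
play_rows:
  series:
    - [0, 0, -0.01, 0]
    - [0, 0, -0.02, 0]
    - [0, 0, -0.03, 0]
    - [0, 0, -0.04, 0]
    - [0, 0, -0.05, 0]
    - [0, 0, -0.06, 0]
    - [0, 0, -0.07, 0]
    - [0, 0, -0.08, 0]
    - [0, 0, -0.09, 0]
    - [0, 0, -0.1, 0]

```text
time_s: 9.7
position: [0.5623, 0.1919, 0.1296]
tool_rot: [0.999, -0.051, 0.0, -0.0]
force: [-0.5, -0.4, -1.3]
grip_width: 0.0212
```

Call:
play_rows:
  series:
    - [0, 0, -0.01, 0]
    - [0, 0, -0.02, 0]
    - [0, 0, -0.03, 0]
    - [0, 0, -0.04, 0]
    - [0, 0, -0.045, 0]
    - [0, 0, -0.05, 0]
    - [0, 0, -0.05, 0]
    - [0, 0, -0.05, 0]
    - [0, 0, -0.05, 0]
    - [0, 0, -0.05, 0]

```text
time_s: 10.7
position: [0.5624, 0.1919, 0.1284]
tool_rot: [0.999, -0.051, 0.0, -0.0]
force: [-0.7, -0.3, -1.8]
grip_width: 0.021
```

Call:
play_rows:
  series:
    - [0, 0, -0.005, 0]
    - [0, 0, -0.01, 0]
    - [0, 0, -0.015, 0]
    - [0, 0, -0.02, 0]
    - [0, 0, -0.025, 0]
    - [0, 0, -0.03, 0]
    - [0, 0, -0.035, 0]
    - [0, 0, -0.04, 0]
    - [0, 0, -0.04, 0]
    - [0, 0, -0.04, 0]

```text
time_s: 11.7
position: [0.5624, 0.1921, 0.1282]
tool_rot: [0.999, -0.051, 0.0, -0.0]
force: [-3.6, 0.5, 6.7]
grip_width: 0.0212
```

Contact is at TCP z ≈ 128.3 mm with a stiffness of about 9 N/mm. I'll ease off slightly and start rolling outwards.

Call:
play_rows:
  series:
    - [0, 0, 0.012, 0]
    - [0.005, 0.05, 0.012, 0]
    - [0.01, 0.1, 0.012, 0]
    - [0.015, 0.15, 0.012, 0]
    - [0.02, 0.2, 0.012, 0]
    - [0.025, 0.25, 0.012, 0]
    - [0.03, 0.3, 0.012, 0]
    - [0.035, 0.35, 0.012, 0]
    - [0.04, 0.4, 0.012, 0]
    - [0.045, 0.45, 0.012, 0]

```text
time_s: 12.7
position: [0.5636, 0.2033, 0.1282]
tool_rot: [0.999, -0.051, 0.0, -0.0]
force: [-3.0, 0.2, 5.5]
grip_width: 0.0209
```

Call:
play_rows:
  series:
    - [0.005, 0.07, 0, 0]
    - [0.015, 0.15, 0, 0]
    - [0.02, 0.22, 0, 0]
    - [0.03, 0.3, 0, 0]
    - [0.035, 0.37, 0, 0]
    - [0.045, 0.45, 0, 0]
    - [0.05, 0.52, 0, 0]
    - [0.06, 0.6, 0, 0]
    - [0.07, 0.67, 0, 0]
    - [0.075, 0.75, 0, 0]

```text
time_s: 13.7
position: [0.5656, 0.2221, 0.1282]
tool_rot: [0.999, -0.051, 0.0, -0.0]
force: [-1.7, 0.7, 5.3]
grip_width: 0.0209
```

Call:
play_rows:
  series:
    - [0.01, 0.1, 0, 0]
    - [0.02, 0.2, 0, 0]
    - [0.03, 0.3, 0, 0]
    - [0.04, 0.4, 0, 0]
    - [0.05, 0.5, 0, 0]
    - [0.06, 0.6, 0, 0]
    - [0.07, 0.7, 0, 0]
    - [0.08, 0.8, 0, 0]
    - [0.09, 0.9, 0, 0]
    - [0.1, 1, 0, 0]

```text
time_s: 14.7
position: [0.5683, 0.2471, 0.1282]
tool_rot: [0.999, -0.051, 0.001, -0.0]
force: [-1.4, 0.6, 5.5]
grip_width: 0.0212
```

Call:
play_rows:
  series:
    - [0.015, 0.15, 0, 0]
    - [0.03, 0.3, 0, 0]
    - [0.045, 0.45, 0, 0]
    - [0.06, 0.6, 0, 0]
    - [0.075, 0.75, 0, 0]
    - [0.09, 0.9, 0, 0]
    - [0.105, 1.05, 0, 0]
    - [0.115, 1.15, 0, 0]
    - [0.12, 1.2, 0, 0]
    - [0.12, 1.22, 0, 0]

```text
time_s: 15.7
position: [0.5716, 0.2776, 0.1283]
tool_rot: [0.999, -0.051, 0.001, -0.0]
force: [1.0, -0.8, 5.7]
grip_width: 0.0212
```

Call:
play_rows:
  series:
    - [0, 0, 0, 0]
    - [0, 0, 0, 0]
    - [0, 0, 0.02, 0]
    - [0, 0, 0.04, 0]
    - [0, 0, 0.08, 0]
    - [0, 0, 0.15, 0]
    - [0, 0, 0.3, 0]
    - [0, 0, 0.5, 0]
    - [0, 0, 0.8, 0]
    - [0, 0, 1, 0]

```text
time_s: 16.7
position: [0.5712, 0.2775, 0.1538]
tool_rot: [0.999, -0.051, 0.0, -0.0]
force: [-0.3, 0.9, -1.4]
grip_width: 0.0209
```

```bash
python3 - <<'E'
from h import *
st();cv2.imwrite('pics/side3.png',r.capture('side'));cv2.imwrite('pics/top3.png',r.capture('top'))
for n in('side','top'):
  for d in r.outline_of('tube_a',n):
    if d['score']>.2: print(n,round(d['score'],2),np.round(d['box']),rect(n,d['region'],.023))
a=cv2.imread('pics/side3.png')[150:270,250:410]
cv2.imwrite('pics/s3c.png',cv2.resize(a,(800,600),interpolation=2));st()
E
```

```text
t 16.7 pos [571.2 277.5 153.8] yaw_y -95.82 z [ 0.001  0.    -1.   ] F [-0.3  0.9 -1.4] M [ 0.03 -0.02 -0.02] w 20.9 j [0.33 0.39 1.62 0.   1.14 2.  ]
side 0.91 [319. 224.  60.  14.] [551.1  98.7 175.5  47.   -6.5]
side 0.82 [324. 197.  54.  13.] [571.9 257.9 179.5  54.3  -3.9]
side 0.44 [318. 220.  73.  52.] [558.5 124.3 263.2 215.3  84.7]
top 0.91 [113. 317.  54.  33.] [346.5 587.5 170.5  22.9 -53. ]
top 0.66 [284. 246.  20.  56.] [549.2  94.9 174.3  28.4  -4.9]
top 0.39 [235. 215.   9.  12.] [641.9 247.3  38.3  23.2   0.7]
t 16.9 pos [571.  277.4 153.1] yaw_y -95.82 z [ 0.001  0.    -1.   ] F [-0.6  0.6 -1.4] M [0.01 0.04 0.01] w 21.2 j [0.33 0.39 1.62 0.   1.14 2.  ]
```

View pics/s3c.png

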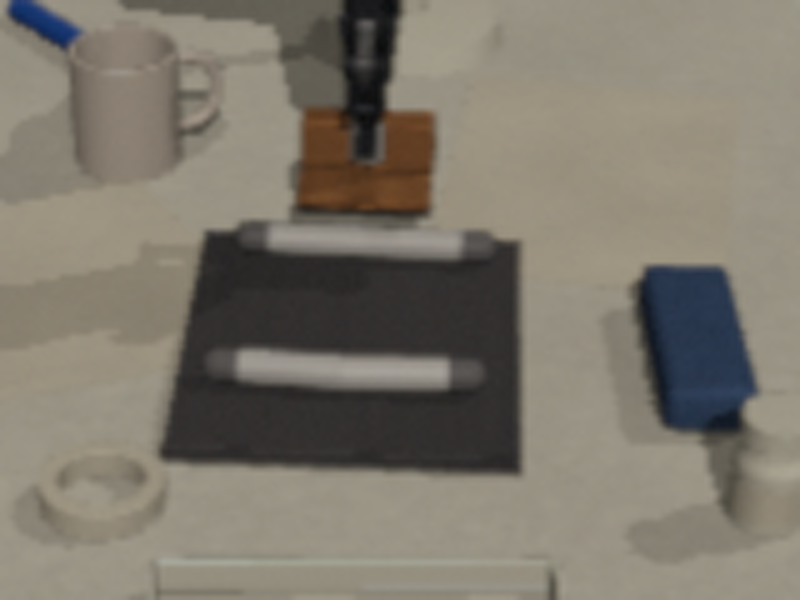

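The straight-looking tube rolled from y=212 to about 256 mm. The board stayed level within 0.1 mm, so this tube is straight, and it is still on the plate. Next is the other tube, with smaller steps.

Call:
play_rows:
  series:
    - [-0.05, -0.4, 0, 0]
    - [-0.15, -1.2, 0, 0]
    - [-0.27, -2.2, 0, 0]
    - [-0.4, -3.3, 0, 0]
    - [-0.53, -4.4, 0, 0]
    - [-0.65, -5.4, 0, 0]
    - [-0.73, -6, 0, 0]
    - [-0.77, -6.35, -0.1, 0]
    - [-0.79, -6.46, -0.25, 0]
    - [-0.79, -6.46, -0.4, 0]

```text
time_s: 17.9
position: [0.551, 0.1158, 0.1423]
tool_rot: [0.999, -0.051, -0.0, -0.0]
force: [-0.1, -0.2, -2.2]
grip_width: 0.021
```

Call:
play_rows:
  series:
    - [0, 0, -0.06, 0]
    - [0, 0, -0.12, 0]
    - [0, 0, -0.18, 0]
    - [0, 0, -0.23, 0]
    - [0, 0, -0.28, 0]
    - [0, 0, -0.32, 0]
    - [0, 0, -0.36, 0]
    - [0, 0, -0.4, 0]
    - [0, 0, -0.42, 0]
    - [0, 0, -0.44, 0]

```text
time_s: 18.9
position: [0.5511, 0.1158, 0.1317]
tool_rot: [0.999, -0.051, -0.0, -0.0]
force: [0.2, 0.3, -1.6]
grip_width: 0.021
```

Call:
play_rows:
  series:
    - [0, 0, -0.015, 0]
    - [0, 0, -0.03, 0]
    - [0, 0, -0.045, 0]
    - [0, 0, -0.06, 0]
    - [0, 0, -0.075, 0]
    - [0, 0, -0.09, 0]
    - [0, 0, -0.1, 0]
    - [0, 0, -0.11, 0]
    - [0, 0, -0.12, 0]
    - [0, 0, -0.12, 0]

```text
time_s: 19.9
position: [0.5511, 0.1159, 0.1287]
tool_rot: [0.999, -0.051, -0.0, -0.0]
force: [0.6, 0.3, -1.9]
grip_width: 0.0211
```

Call:
play_rows:
  series:
    - [0, 0, -0.004, 0]
    - [0, 0, -0.008, 0]
    - [0, 0, -0.012, 0]
    - [0, 0, -0.016, 0]
    - [0, 0, -0.02, 0]
    - [0, 0, -0.024, 0]
    - [0, 0, -0.028, 0]
    - [0, 0, -0.032, 0]
    - [0, 0, -0.032, 0]
    - [0, 0, -0.032, 0]

```text
time_s: 20.9
position: [0.5511, 0.1159, 0.1282]
tool_rot: [0.999, -0.051, 0.0, -0.0]
force: [-3.3, 0.8, 4.2]
grip_width: 0.021
```

Call:
play_rows:
  series:
    - [-0.002, -0.02, 0.002, 0]
    - [-0.004, -0.04, 0.004, 0]
    - [-0.006, -0.06, 0.006, 0]
    - [-0.008, -0.08, 0.008, 0]
    - [-0.01, -0.1, 0.009, 0]
    - [-0.012, -0.12, 0.01, 0]
    - [-0.014, -0.14, 0.012, 0]
    - [-0.016, -0.16, 0.014, 0]
    - [-0.018, -0.18, 0.015, 0]
    - [-0.02, -0.2, 0.016, 0]

```text
time_s: 21.9
position: [0.5508, 0.1109, 0.1285]
tool_rot: [0.999, -0.051, 0.0, -0.0]
force: [-3.1, 1.3, 5.2]
grip_width: 0.0207
```

The board is lifting. I'll keep giving way.

Call:
play_rows:
  series:
    - [-0.003, -0.03, 0.003, 0]
    - [-0.006, -0.06, 0.006, 0]
    - [-0.009, -0.09, 0.009, 0]
    - [-0.012, -0.12, 0.012, 0]
    - [-0.015, -0.15, 0.015, 0]
    - [-0.018, -0.18, 0.018, 0]
    - [-0.021, -0.21, 0.021, 0]
    - [-0.024, -0.24, 0.024, 0]
    - [-0.027, -0.27, 0.027, 0]
    - [-0.03, -0.3, 0.03, 0]

```text
time_s: 22.9
position: [0.5499, 0.1033, 0.1291]
tool_rot: [0.999, -0.051, 0.0, -0.0]
force: [-0.8, 0.3, 5.0]
grip_width: 0.0206
```

Call:
play_rows:
  series:
    - [-0.003, -0.032, 0.003, 0]
    - [-0.006, -0.064, 0.006, 0]
    - [-0.01, -0.096, 0.009, 0]
    - [-0.013, -0.128, 0.012, 0]
    - [-0.016, -0.16, 0.015, 0]
    - [-0.019, -0.192, 0.017, 0]
    - [-0.022, -0.224, 0.019, 0]
    - [-0.026, -0.256, 0.021, 0]
    - [-0.029, -0.288, 0.022, 0]
    - [-0.032, -0.32, 0.024, 0]

```text
time_s: 23.9
position: [0.5491, 0.0953, 0.1297]
tool_rot: [0.999, -0.051, 0.0, -0.0]
force: [0.4, 0.8, 4.4]
grip_width: 0.021
```

Call:
play_rows:
  series:
    - [-0.003, -0.032, 0.002, 0]
    - [-0.006, -0.064, 0.004, 0]
    - [-0.01, -0.096, 0.006, 0]
    - [-0.013, -0.128, 0.008, 0]
    - [-0.016, -0.16, 0.009, 0]
    - [-0.019, -0.192, 0.01, 0]
    - [-0.022, -0.224, 0.011, 0]
    - [-0.026, -0.256, 0.012, 0]
    - [-0.029, -0.288, 0.013, 0]
    - [-0.032, -0.32, 0.014, 0]

```text
time_s: 24.9
position: [0.5483, 0.0873, 0.13]
tool_rot: [0.999, -0.051, 0.0, -0.0]
force: [1.1, -0.4, 2.5]
grip_width: 0.0209
```

Call:
play_rows:
  series:
    - [-0.003, -0.032, 0, 0]
    - [-0.006, -0.064, 0, 0]
    - [-0.01, -0.096, 0, 0]
    - [-0.013, -0.128, 0, 0]
    - [-0.016, -0.16, 0, 0]
    - [-0.019, -0.192, 0, 0]
    - [-0.022, -0.224, -0.002, 0]
    - [-0.026, -0.256, -0.003, 0]
    - [-0.029, -0.288, -0.004, 0]
    - [-0.032, -0.32, -0.006, 0]

```text
time_s: 25.9
position: [0.5475, 0.0793, 0.13]
tool_rot: [0.999, -0.051, 0.0, -0.0]
force: [0.8, 0.5, 5.1]
grip_width: 0.0209
```

Call:
play_rows:
  series:
    - [-0.003, -0.032, 0, 0]
    - [-0.006, -0.064, 0, 0]
    - [-0.01, -0.096, 0, 0]
    - [-0.013, -0.128, 0, 0]
    - [-0.016, -0.16, 0, 0]
    - [-0.019, -0.192, -0.002, 0]
    - [-0.022, -0.224, -0.004, 0]
    - [-0.026, -0.256, -0.006, 0]
    - [-0.029, -0.288, -0.008, 0]
    - [-0.032, -0.32, -0.01, 0]

```text
time_s: 26.9
position: [0.5468, 0.0713, 0.1299]
tool_rot: [0.999, -0.051, 0.0, -0.0]
force: [1.0, 0.3, 6.7]
grip_width: 0.021
```

Call:
play_rows:
  series:
    - [-0.003, -0.032, 0, 0]
    - [-0.006, -0.064, 0, 0]
    - [-0.01, -0.096, -0.001, 0]
    - [-0.013, -0.128, -0.002, 0]
    - [-0.016, -0.16, -0.003, 0]
    - [-0.019, -0.192, -0.004, 0]
    - [-0.022, -0.224, -0.006, 0]
    - [-0.026, -0.256, -0.008, 0]
    - [-0.029, -0.288, -0.01, 0]
    - [-0.032, -0.32, -0.012, 0]

```text
time_s: 27.9
position: [0.546, 0.0632, 0.1295]
tool_rot: [0.999, -0.051, 0.0, 0.0]
force: [1.5, -0.0, 5.7]
grip_width: 0.0211
```

Still in contact at about 7 N. The tube is on the descending side, so I follow it down.

Call:
play_rows:
  series:
    - [-0.003, -0.032, -0.002, 0]
    - [-0.006, -0.064, -0.004, 0]
    - [-0.01, -0.096, -0.006, 0]
    - [-0.013, -0.128, -0.008, 0]
    - [-0.016, -0.16, -0.01, 0]
    - [-0.019, -0.192, -0.012, 0]
    - [-0.022, -0.224, -0.014, 0]
    - [-0.026, -0.256, -0.016, 0]
    - [-0.029, -0.288, -0.018, 0]
    - [-0.032, -0.32, -0.02, 0]

```text
time_s: 28.9
position: [0.5452, 0.0552, 0.129]
tool_rot: [0.999, -0.051, 0.0, 0.0]
force: [1.4, -0.5, 4.5]
grip_width: 0.0204
```

Call:
play_rows:
  series:
    - [-0.004, -0.04, -0.003, 0]
    - [-0.008, -0.08, -0.006, 0]
    - [-0.012, -0.12, -0.009, 0]
    - [-0.016, -0.16, -0.012, 0]
    - [-0.02, -0.2, -0.015, 0]
    - [-0.024, -0.24, -0.018, 0]
    - [-0.028, -0.28, -0.021, 0]
    - [-0.032, -0.32, -0.023, 0]
    - [-0.036, -0.36, -0.025, 0]
    - [-0.04, -0.4, -0.027, 0]

```text
time_s: 29.9
position: [0.5442, 0.0453, 0.1283]
tool_rot: [0.999, -0.051, 0.0, -0.0]
force: [1.0, 1.1, 4.6]
grip_width: 0.0214
```

Call:
play_rows:
  series:
    - [-0.004, -0.04, 0.002, 0]
    - [-0.008, -0.08, 0.005, 0]
    - [-0.012, -0.12, 0.008, 0]
    - [-0.016, -0.16, 0.011, 0]
    - [-0.02, -0.2, 0.014, 0]
    - [-0.024, -0.24, 0.017, 0]
    - [-0.028, -0.28, 0.02, 0]
    - [-0.03, -0.31, 0.023, 0]
    - [-0.032, -0.32, 0.025, 0]
    - [-0.032, -0.32, 0.025, 0]

```text
time_s: 30.9
position: [0.5434, 0.0373, 0.129]
tool_rot: [0.999, -0.051, 0.0, -0.0]
force: [2.5, 1.2, 5.9]
grip_width: 0.0211
```

Tube B lifted the board by about 1.8 mm and came back level after a half turn, so B is the bent one. I lift off gently and return the board.

Call:
play_rows:
  series:
    - [0, 0, 0.01, 0]
    - [0, 0, 0.03, 0]
    - [0, 0, 0.06, 0]
    - [0, 0, 0.12, 0]
    - [0, 0, 0.25, 0]
    - [0, 0, 0.5, 0]
    - [0, 0, 1, 0]
    - [0, 0, 1.6, 0]
    - [0, -0.4, 2.2, 0]
    - [-0.05, -1.2, 2.5, 0.2]

```text
time_s: 31.9
position: [0.5432, 0.0074, 0.1945]
tool_rot: [0.999, -0.039, 0.002, 0.0]
force: [0.1, -0.5, -1.1]
grip_width: 0.0211
```

Call:
play_rows:
  series:
    - [-0.1, -1.2, 0, 0.3]
    - [-0.2, -2.6, 0, 0.6]
    - [-0.3, -4, 0, 0.9]
    - [-0.4, -5.4, 0, 1.2]
    - [-0.5, -6.8, 0, 1.5]
    - [-0.6, -8.2, 0, 1.8]
    - [-0.7, -9.6, 0, 2.1]
    - [-0.78, -11, 0, 2.4]
    - [-0.84, -12.2, 0, 2.7]
    - [-0.87, -13.33, 0, 2.85]

```text
time_s: 32.9
position: [0.5198, -0.3285, 0.1931]
tool_rot: [0.994, 0.109, 0.001, 0.001]
force: [-0.6, 0.1, -1.3]
grip_width: 0.021
```

Call:
play_rows:
  series:
    - [0, 0, -0.3, 0]
    - [0, 0, -0.8, 0]
    - [0, 0, -1.3, 0]
    - [0, 0, -1.8, 0]
    - [0, 0, -2.3, 0]
    - [0, 0, -2.7, 0]
    - [0, 0, -3, 0]
    - [0, 0, -3.2, 0]
    - [0, 0, -3.3, 0]
    - [0, 0, -3.35, 0]

```text
time_s: 33.9
position: [0.5204, -0.326, 0.1075]
tool_rot: [0.994, 0.109, 0.0, 0.0]
force: [-0.1, -0.2, -0.8]
grip_width: 0.0209
```

```bash
python3 -c "
from h import *
st()"
```

```text
t 33.9 pos [ 520.4 -326.   107.5] yaw_y -77.52 z [ 0. -0. -1.] F [-0.1 -0.2 -0.8] M [ 0.01 -0.02 -0.03] w 20.9 j [-0.69  0.4   1.69 -0.    1.04  0.66]
```

Call:
play_rows:
  series:
    - [0, 0, -0.1, 0]
    - [0, 0, -0.2, 0]
    - [0, 0, -0.28, 0]
    - [0, 0, -0.35, 0]
    - [0, 0, -0.41, 0]
    - [0, 0, -0.45, 0]
    - [0, 0, -0.48, 0]
    - [0, 0, -0.5, 0]
    - [0, 0, -0.52, 0]
    - [0, 0, -0.53, 0]

```text
time_s: 34.9
position: [0.5202, -0.3259, 0.0944]
tool_rot: [0.994, 0.109, 0.0, 0.0]
force: [-1.3, 0.7, 0.7]
grip_width: 0.0212
```

Call:
play_rows:
  series:
    - [0, 0, 0, 0]
    - [0, 0, 0, 0]
    - [0, 0, 0, 0]
    - [0, 0, 0, 0]
    - [0, 0, 0, 0]
    - [0, 0, 0, 0]
    - [0, 0, 0.2, 0]
    - [0, 0, 0.6, 0]
    - [0, 0, 1.2, 0]
    - [0, 0, 2, 0]
  gripper: 0

```text
time_s: 35.9
position: [0.52, -0.3257, 0.1453]
tool_rot: [0.994, 0.109, -0.0, -0.0]
force: [0.2, 0.1, -0.0]
grip_width: 0.0857
```

```bash
python3 - <<'E'
from h import *
st();cv2.imwrite('pics/side4.png',r.capture('side'));cv2.imwrite('pics/top4.png',r.capture('top'))
for nm,z in(('tube_a',.023),('tray',.025)):
  for d in r.outline_of(nm,'top'):
    if d['score']>.2: print(nm,round(d['score'],2),np.round(d['box']),rect('top',d['region'],z))
for d in r.outline_of('board','side'): print('board',round(d['score'],2),np.round(d['box']))
t=cv2.imread('pics/top4.png')[190:300,210:330];s=cv2.imread('pics/side4.png')[180:360,230:410]
cv2.imwrite('pics/c4.png',np.hstack([cv2.resize(t,(400,400),interpolation=2),cv2.resize(s,(400,400),interpolation=2)]))
E
```

```text
t 35.9 pos [ 520.  -325.7  145.3] yaw_y -77.52 z [-0.001  0.    -1.   ] F [ 0.2  0.1 -0. ] M [-0.02 -0.01 -0.03] w 85.7 j [-0.69  0.35  1.68 -0.    1.11  0.66]
tube_a 0.91 [233. 239.  14.  62.] [570.8 254.5 175.5  21.8  -6.2]
tube_a 0.72 [298. 246.  21.  59.] [545.2  58.5 176.7  24.7  -5.8]
tube_a 0.68 [113. 316.  54.  36.] [347.2 588.5 171.3  23.8 -54.4]
tray 0.57 [369. 244.  35.  85.] [ 548.  -143.9  232.3  103.8   -1.3]
board 0.94 [314. 330.  44.  38.]
board 0.63 [290. 441.  41.  44.]
```

View pics/c4.png

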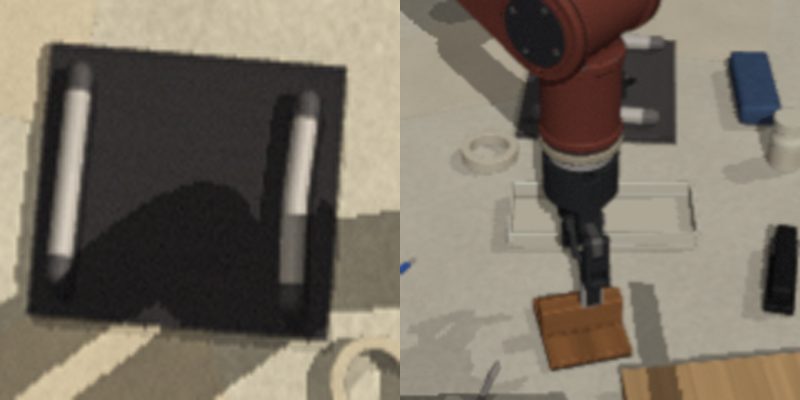

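The crops show the board flat on the desk at side-crop (585,325), and both tubes on the plate. The bent tube is at (545,58) mm, angle -5.8°. I'll go and grasp it.

Call:
play_rows:
  series:
    - [0, 0, 0.8, 0]
    - [0.05, 0.8, 1.6, -0.2]
    - [0.1, 2, 2.2, -0.5]
    - [0.2, 3.5, 2.2, -0.8]
    - [0.3, 5, 2.2, -1.1]
    - [0.4, 6.6, 2.2, -1.4]
    - [0.5, 8.2, 2.2, -1.7]
    - [0.6, 9.8, 2.2, -2]
    - [0.7, 11.4, 2.2, -2.3]
    - [0.8, 12.8, 2.2, -2.6]

```text
time_s: 37.15
position: [0.5394, -0.0038, 0.1981]
tool_rot: [1.0, -0.028, -0.001, -0.0]
force: [0.3, -0.3, 0.3]
grip_width: 0.0849
```

Call:
play_rows:
  series:
    - [0.1, 1.2, 0, -0.2]
    - [0.18, 2.1, 0, -0.4]
    - [0.21, 2.57, -0.3, -0.45]
    - [0.21, 2.57, -0.8, -0.45]
    - [0.21, 2.57, -1.3, -0.45]
    - [0.21, 2.57, -1.8, -0.45]
    - [0.21, 2.57, -2.1, -0.45]
    - [0.21, 2.57, -2.2, -0.45]
    - [0.21, 2.57, -2.2, -0.45]
    - [0.21, 2.57, -2.2, -0.45]

```text
time_s: 38.15
position: [0.5459, 0.0581, 0.1447]
tool_rot: [0.999, -0.051, 0.0, 0.0]
force: [-0.2, 0.1, 0.1]
grip_width: 0.0856
```

```bash
python3 -c "
from h import *
st()"
```

```text
t 38.15 pos [545.9  58.1 144.7] yaw_y -95.84 z [ 0.001 -0.    -1.   ] F [-0.2  0.1  0.1] M [ 0.01 -0.04  0.02] w 85.6 j [-0.04  0.21  1.86 -0.    1.07  1.64]
```

Call:
play_rows:
  series:
    - [0, 0, -0.3, 0]
    - [0, 0, -0.7, 0]
    - [0, 0, -1.1, 0]
    - [0, 0, -1.5, 0]
    - [0, 0, -1.8, 0]
    - [0, 0, -2, 0]
    - [0, 0, -2.12, 0]
    - [0, 0, -2.2, 0]
    - [0, 0, -2.24, 0]
    - [0, 0, -2.24, 0]

```text
time_s: 39.15
position: [0.5457, 0.0584, 0.0884]
tool_rot: [0.999, -0.051, 0.0, -0.0]
force: [1.3, 0.1, 0.2]
grip_width: 0.0852
```

Call:
play_rows:
  series:
    - [0, 0, 0, 0]
    - [0, 0, 0, 0]
    - [0, 0, 0, 0]
    - [0, 0, 0, 0]
    - [0, 0, 0, 0]
    - [0, 0, 0, 0]
    - [0, 0, 0, 0]
    - [0, 0, 0, 0]
    - [0, 0, 0, 0]
    - [0, 0, 0, 0]
  gripper: 1

```text
time_s: 40.15
position: [0.5457, 0.0584, 0.0886]
tool_rot: [0.999, -0.051, 0.0, -0.0]
force: [-1.4, 0.2, 6.0]
grip_width: 0.0197
```

```bash
python3 -c "
from h import *
st()"
```

```text
t 40.15 pos [545.7  58.4  88.6] yaw_y -95.82 z [ 0.001  0.    -1.   ] F [-1.4  0.2  6. ] M [0.05 0.16 0.04] w 19.7 j [-0.04  0.3   1.87  0.    0.97  1.64]
```

Call:
play_rows:
  series:
    - [0, 0, 0.05, 0]
    - [0, 0, 0.1, 0]
    - [0, 0, 0.2, 0]
    - [0, 0, 0.3, 0]
    - [0, 0, 0.4, 0]
    - [0, 0, 0.5, 0]
    - [0, 0, 0.6, 0]
    - [0, 0, 0.7, 0]
    - [0, 0, 0.8, 0]
    - [0, 0, 0.8, 0]

```text
time_s: 41.15
position: [0.5458, 0.0584, 0.1087]
tool_rot: [0.999, -0.051, 0.0, -0.0]
force: [0.5, 0.2, -0.0]
grip_width: 0.0199
```

```bash
python3 -c "
from h import *
st();cv2.imwrite('pics/side5.png',r.capture('side'))
im=cv2.imread('pics/side5.png');cv2.imwrite('pics/s5c.png',cv2.resize(im[160:300,240:400],(800,600)[:2],interpolation=2))"
```

```text
t 41.15 pos [545.8  58.4 108.7] yaw_y -95.82 z [ 0.001 -0.    -1.   ] F [ 0.5  0.2 -0. ] M [-0.02 -0.   -0.05] w 19.9 j [-0.04  0.27  1.87  0.    1.    1.64]
```

View pics/s5c.png

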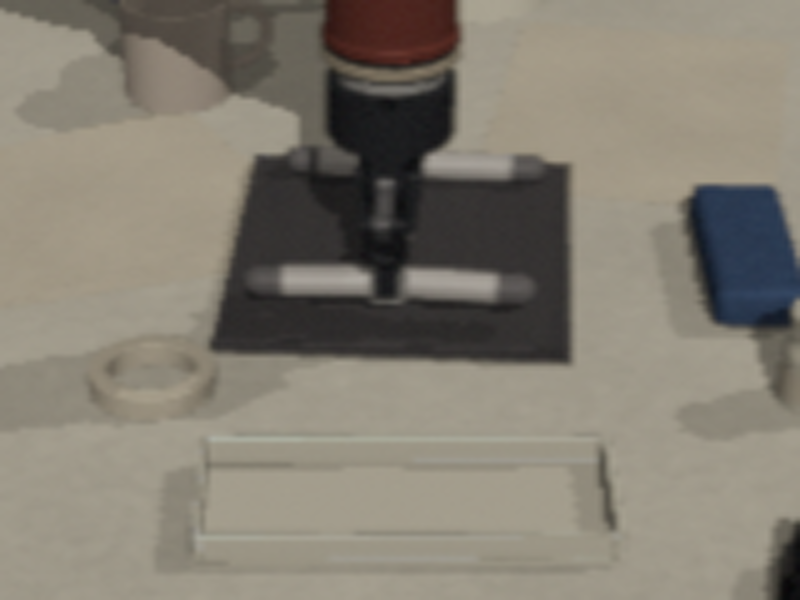

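The crop shows the tube held level by its middle at (388,280), clear of the plate. The straight tube is untouched behind it and the tray is empty. I carry it to the tray.

Call:
play_rows:
  series:
    - [0, 0, 0.5, 0]
    - [0, -0.4, 1, 0]
    - [0.02, -1.2, 1.3, 0.1]
    - [0.03, -2.2, 1.3, 0.2]
    - [0.05, -3.4, 1.3, 0.3]
    - [0.06, -4.6, 1.3, 0.45]
    - [0.08, -5.8, 1.3, 0.6]
    - [0.1, -6.9, 1.3, 0.7]
    - [0.11, -7.7, 1.3, 0.8]
    - [0.11, -8.1, 1.3, 0.8]

```text
time_s: 42.2
position: [0.5485, -0.1467, 0.1423]
tool_rot: [1.0, -0.01, 0.001, 0.001]
force: [0.4, -0.5, -0.7]
grip_width: 0.0201
```

Call:
play_rows:
  series:
    - [0, 0, 0, 0]
    - [0, 0, -0.1, 0]
    - [0, 0, -0.3, 0]
    - [0, 0, -0.6, 0]
    - [0, 0, -0.9, 0]
    - [0, 0, -1.2, 0]
    - [0, 0, -1.4, 0]
    - [0, 0, -1.55, 0]
    - [0, 0, -1.65, 0]
    - [0, 0, -1.7, 0]

```text
time_s: 43.2
position: [0.5482, -0.1442, 0.098]
tool_rot: [1.0, -0.009, -0.0, -0.0]
force: [-0.5, 0.2, -0.6]
grip_width: 0.0196
```

```bash
python3 -c "
from h import *
st()"
```

```text
t 43.2 pos [ 548.2 -144.2   98. ] yaw_y -91.03 z [-0.  0. -1.] F [-0.5  0.2 -0.6] M [-0.07 -0.02 -0.01] w 19.6 j [-0.4   0.32  1.82 -0.    1.    1.19]
```

Centred over the tray, 16 mm above its floor. I lower it gently, then check the force.

Call:
play_rows:
  series:
    - [0, 0, -0.08, 0]
    - [0, 0, -0.16, 0]
    - [0, 0, -0.24, 0]
    - [0, 0, -0.32, 0]
    - [0, 0, -0.39, 0]
    - [0, 0, -0.45, 0]
    - [0, 0, -0.5, 0]
    - [0, 0, -0.55, 0]
    - [0, 0, -0.59, 0]
    - [0, 0, -0.62, 0]

```text
time_s: 44.2
position: [0.5482, -0.1441, 0.0827]
tool_rot: [1.0, -0.009, -0.0, -0.0]
force: [0.4, -0.0, -1.5]
grip_width: 0.0203
```

Call:
play_rows:
  series:
    - [0, 0, -0.01, 0]
    - [0, 0, -0.02, 0]
    - [0, 0, -0.03, 0]
    - [0, 0, -0.035, 0]
    - [0, 0, -0.04, 0]
    - [0, 0, -0.04, 0]
    - [0, 0, -0.04, 0]
    - [0, 0, -0.04, 0]
    - [0, 0, -0.04, 0]
    - [0, 0, -0.04, 0]

```text
time_s: 45.2
position: [0.5482, -0.1441, 0.0818]
tool_rot: [1.0, -0.009, 0.0, -0.0]
force: [-0.2, -0.7, -2.2]
grip_width: 0.02
```

Call:
play_rows:
  series:
    - [0, 0, -0.01, 0]
    - [0, 0, -0.02, 0]
    - [0, 0, -0.03, 0]
    - [0, 0, -0.035, 0]
    - [0, 0, -0.04, 0]
    - [0, 0, -0.04, 0]
    - [0, 0, -0.04, 0]
    - [0, 0, -0.04, 0]
    - [0, 0, -0.04, 0]
    - [0, 0, -0.04, 0]

```text
time_s: 46.2
position: [0.5482, -0.1441, 0.0808]
tool_rot: [1.0, -0.009, 0.0, 0.0]
force: [0.1, -0.8, -1.7]
grip_width: 0.0202
```

Call:
play_rows:
  series:
    - [0, 0, -0.005, 0]
    - [0, 0, -0.01, 0]
    - [0, 0, -0.015, 0]
    - [0, 0, -0.02, 0]
    - [0, 0, -0.025, 0]
    - [0, 0, -0.03, 0]
    - [0, 0, -0.03, 0]
    - [0, 0, -0.03, 0]
    - [0, 0, -0.03, 0]
    - [0, 0, -0.03, 0]

```text
time_s: 47.2
position: [0.5483, -0.1441, 0.0806]
tool_rot: [1.0, -0.009, -0.0, 0.0]
force: [-3.4, 1.8, 6.6]
grip_width: 0.0199
```

The tube touches the floor with about 7 N. I open only part way, because of the tray walls, then rise straight up.

Call:
play_rows:
  series:
    - [0, 0, 0.01, 0]
    - [0, 0, 0.01, 0]
    - [0, 0, 0.01, 0]
    - [0, 0, 0.01, 0]
    - [0, 0, 0.01, 0]
    - [0, 0, 0.01, 0]
    - [0, 0, 0.01, 0]
    - [0, 0, 0.01, 0]
    - [0, 0, 0.01, 0]
    - [0, 0, 0.01, 0]
  gripper: 0.55

```text
time_s: 48.2
position: [0.5482, -0.1441, 0.0803]
tool_rot: [1.0, -0.009, -0.0, 0.0]
force: [0.1, 0.3, 0.4]
grip_width: 0.0384
```

Call:
play_rows:
  series:
    - [0, 0, 0.1, 0]
    - [0, 0, 0.3, 0]
    - [0, 0, 0.6, 0]
    - [0, 0, 1, 0]
    - [0, 0, 1.6, 0]
    - [0, 0, 2.4, 0]
    - [0, 0, 3.4, 0]
    - [0, 0, 4.4, 0]
    - [0, 0, 5.4, 0]
    - [0, 0, 6, 0]

```text
time_s: 49.2
position: [0.5492, -0.1445, 0.234]
tool_rot: [1.0, -0.009, 0.002, 0.001]
force: [0.4, -0.1, 0.1]
grip_width: 0.0389
```

Call:
play_rows:
  series:
    - [-2, 0.5, 0.5, 0]
    - [-4, 1, 1, 0]
    - [-5, 1.5, 1, 0]
    - [-5, 1.5, 1, 0]
    - [-5, 1.5, 1, 0]
    - [-5, 1.5, 1, 0]
    - [-5, 1.5, 1, 0]
    - [-5, 1.5, 1, 0]
    - [-5, 1.5, 1, 0]
    - [-5, 1.5, 1, 0]

```text
time_s: 50.2
position: [0.4234, -0.1067, 0.255]
tool_rot: [1.0, -0.009, -0.0, -0.0]
force: [-0.1, 0.5, -0.9]
grip_width: 0.0385
```

```bash
python3 - <<'E'
from h import *
st();cv2.imwrite('pics/side6.png',r.capture('side'));cv2.imwrite('pics/top6.png',r.capture('top'))
for cam in('top','side'):
  for d in r.outline_of('tube_a',cam):
    if d['score']>.2: print(cam,round(d['score'],2),np.round(d['box']),rect(cam,d['region'],.02))
for d in r.outline_of('board','side'): print('board',round(d['score'],2),np.round(d['box']))
E
```

```text
t 50.2 pos [ 423.4 -106.7  255. ] yaw_y -91.02 z [-0.001  0.    -1.   ] F [-0.1  0.5 -0.9] M [ 0.01 -0.03 -0.05] w 38.5 j [-0.43 -0.2   2.05  0.    1.3   1.16]
top 0.96 [114. 316.  59.  36.] [345.9 590.5 179.5  27.4 -55. ]
top 0.84 [231. 240.  16.  60.] [568.5 255.7 176.   24.3  -6.3]
top 0.57 [368. 235.  13.  37.] [ 581.2 -145.7  108.    21.9   -3.5]
top 0.27 [325. 297.  27.  23.] [404.8  -0.7  78.7  61.  -27.2]
side 0.97 [321. 278.  68.  13.] [ 552.5 -154.5  176.8   37.6   -1.3]
side 0.82 [323. 198.  51.  12.] [573.2 259.7 177.1  42.8  -6.6]
board 0.57 [289. 440.  41.  44.]
board 0.55 [313. 328.  44.  33.]
```

View pics/side6.png

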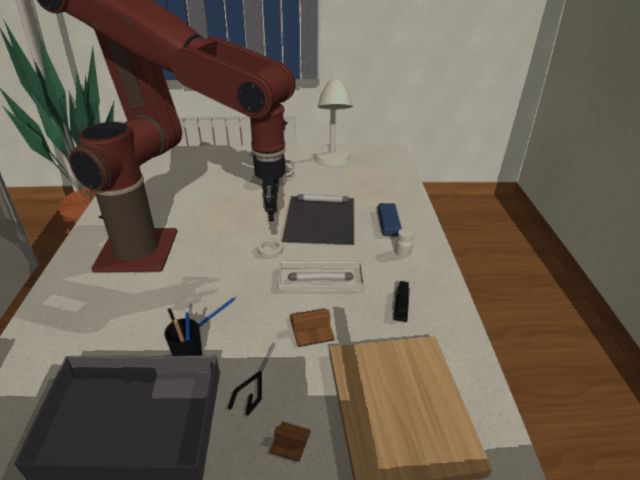

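The picture shows the bent tube lying in the tray at (321,277) and the straight tube on the plate at (323,198). The board is flat on the desk at (313,328), the other things are in place, and the robot is clear.

```bash
python3 -c "
from cell import r
print(r.close_job())"
```

```text
the job is handed in; nothing more can be done
None
```

The bent tube is lying in the white tray, the straight one is on the plate, and the board is flat back on the desk. I handed the job in at about 50 s of the 72 s allowed; no verdict was reported.

| Tube (start position) | Tube travel | Board lift | Force read at each step's end | Result |
|---|---|---|---|---|
| Left, y = 212 mm | about 43 mm | within 0.1 mm | about 7 N | straight |
| Right, y = 96 mm | about 39 mm | up about 1.8 mm, then level again at half a turn | about 4 to 8 N | bent |

- **Order:** Both tubes stayed on the plate until both had been rolled. I laid the board back at its starting place before moving the bent tube.
- **Placing:** I lowered the bent tube onto the tray floor with about 7 N and opened the fingers only part way, to clear the tray walls.
- **Last checks:** The final picture shows both tubes and the board as described, the other things looking undisturbed, and the gripper clear of everything. I judged those other things by eye and did not re-measure them.
- **Disagreements:** The top camera saw only part of the tube in the tray because the arm was in the way, while the side camera saw all of it. The arm's reading put the board about 6 mm from the camera's estimate when I grasped it, and the jaws centred on the rib without trouble.
- **Gap in the force record:** I had force readings only once per second, so brief peaks in between were not seen.

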